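# Bay the carton and hold its label clip home

### The job

Push the carton along the rollers into the bay until it sits against the end stop. Then take the metal label holder from its stand and push its tongue down behind the lip on the bay's front beam, centred along the lip, card side out, until the bridge is down on the lip; it is sprung, so finish while still holding it pressed fully home for your colleague to screw it on. Leave the jar, the pencil pot and the paper block where they are.

Things in the scene. Friction and masses are not known exactly. Their poses are not given: they have to be found in the camera images.
- track: Fixed wooden roller track, 520 mm along its y, 194 mm deep. Origin: middle of underside, z up; y runs along it towards the bay, x away from the robot (turned 0 to 0.25 rad). 12 free rollers, axes along x, tops at z 60. Carton runs between front beam (x -110 to -70, top z 90) and back guide (x 70 to 84, top z 90). -y end open; end stop at +y, face at y 235, top z 96.
- bay (a point): Point on the roller tops (60 mm above the table) at which the middle of the carton's underside stands when the carton touches the end stop; track axes.
- lip (a point): Middle of the mouth of the slot behind the lip, level with the lip's top (90 mm above the table); track axes. The aluminium lip stands on the front face of the front beam, at the bay: a strip 6 mm thick, 80 mm along y. Between it (on the -x side) and the beam is a 10 mm slot, x -5 to 5, open upwards, ends closed at y -36 and 36. Lip, slot ends and beam tops are level.
- pad_top (a point): Middle of the top of a spring pad (7 x 56 mm) hidden in the slot, 22 mm below its mouth at rest. It yields straight down: about 3 N to start, about 8 N when the holder is home (10 mm down), and pushes the holder up again if let go. Home is a hard stop: the holder's bridge lands on the lip's top.
- carton: Closed cardboard carton with a paper band, 130 (x) x 150 (y) x 70 mm tall, 0.4 to 0.8 kg, standing on the rollers, too wide to grasp; origin at the middle of its underside; axes as the track's.
- holder: Aluminium label holder, 70 g, an upside-down J seen end-on. Origin: middle of the tongue's lower end; z up, card side -x. Tongue 6 (x) x 40 mm, z 0 to 32, rounded foot. Bridge z 32 to 38, x -19 to 3, 44 mm along y. Face plate with card x -19 to -14, z 8 to 38, 64 mm along y. Starts upright in its stand. Home: origin 32 mm below lip, lip between tongue and plate, axes as the track's.
- tab (a point): Middle of the holder's grip tab, 52 mm above the holder's origin. The tab stands on the bridge, above the tongue: 12 mm (x) x 26 mm (y), z 38 to 66 of the holder; can be gripped either way.
- stand: Fixed wooden stand of the label holder, foot 70 x 80 x 20 mm; origin on the table under the middle of its slot. Slot 8 x 48 mm, floor at z 20, where the tongue stands; its 8 mm front wall (x -12 to -4, top z 52, under the bridge) is between tongue and face plate, its other walls reach z 46. Lift the holder straight up 32 mm or more to clear it.
- glue_jar: Bystander: white jar, 60 mm diameter, 85 mm tall; origin at the middle of its underside.
- pencil_pot: Bystander: terracotta-coloured pot, 68 mm diameter, 95 mm tall, with pencils up to 170 mm; origin at the middle of its underside.
- paper_block: Bystander: stack of paper 100 x 140 x 32 mm; origin at the middle of its underside.

How it is judged:
On the way, in this order (a step that is already met when the one before it is completed fails the run):
1. the carton stands in the bay against the end stop (y of carton in the frame of bay between -0.008 and 0.008 m and z of carton in the frame of bay between -0.008 and 0.008 m and x of carton in the frame of bay between -0.015 and 0.015 m and linear speed of carton below 0.02 m/s), for 0.2 s.
2. the label holder is pressed fully home behind the lip (z of holder in the frame of lip below -0.0295 m and x of holder in the frame of lip between -0.006 and 0.006 m and y of holder in the frame of lip between -0.014 and 0.014 m and angle between the z axis of holder and the z axis of track, either way round below 0.12 rad and angle between the x axis of holder and the x axis of track, either way round below 0.3 rad and contact force between holder and track above 4 N and contact force between the fingers and holder above 2 N), for 0.3 s.
At the end, for the whole second after the job is handed in: Carton at rest on the rollers within 8 mm of touching the end stop; holder upright behind the lip, within 14 mm of its middle, bridge within 2.5 mm of the lip's top, bearing on track and spring with over 4 N, the gripper still on it with over 2 N (all of step 1 and all of step 2); the arm keeps its last pose, push and grip.
It fails at once if the jar, the pencil pot or the paper block was pushed away or tipped over (distance of any of glue_jar, pencil_pot, paper_block from where it was at the start of the episode above 0.03 m or angle between any of glue_jar, pencil_pot, paper_block's own z axis and vertical above 0.5 rad).
It also fails if it takes over 61 s, if anything falls off the work surface, if the arm or the gripper's body presses on something with over 40 N, if the wrist force passes 120 N, or if a joint passes its speed limit or range.

### The arm

A 6-joint arm with a two-finger parallel gripper is mounted at the origin on the work surface. World frame = base frame: x ahead of the robot, y to its left, z up, the work surface at z = 0. Lengths are in m, angles in rad, forces in N, time in s.
With the tool pointing down it reaches from about 0.25 to 0.775 m from the base axis. Payload 4 kg.
Tool frame: the origin (TCP) lies at the very end of the fingers, on their centre line; the grasp point (between the pads) lies 19 mm behind it (r.grasp_offset is the z of the grasp point in the tool frame, in m); z points along the fingers, y is the line along which they close (so a half turn about z gives the same grasp; the last joint's range is limited). The gripper opens to 85 mm and grips with 20 to 120 N. Pads are 22 mm wide; open, the fingers measure 114 mm over their backs; the gripper's body (76 mm by 85 mm) begins 54 mm behind the grasp point. The pads swing forward as they close: fully open they stand 13 mm farther back than shut.
Start: joints at [-1.222, 0.087, 1.371, -0, 1.684, -0.103], TCP at [0.24, -0.495, 0.231] pointing down, gripper open.
Joint ranges: [-3.1, 3.1], [-0.76, 2.03], [0.27, 2.55], [-1.08, 4.22], [0.17, 2.65], [-2.57, 2.57]. Speed limits (rad/s): [2.79, 2.79, 3.14, 3.14, 3.14, 3.14].

### API

Orientations are given as a unit quaternion [w, x, y, z].
In Python, from plant import r gives the robot as it stands. Calls block until the motion is done:
- r.move_ptp(position, orientation): joint-space move of the TCP to a pose.
- r.move_linear(position, rot=None, speed=0.15, contact_N=None): straight line of the TCP; rot=None keeps the orientation; speed is the mean speed in m/s. With contact_N (N) it stops when the force on the tool has changed by that much, and returns True; else False.
- r.goto_joints(angles): joint-space move.
- r.gripper_open() and r.grasp(grasp_force=None): open the fingers fully, or close them until they stop; grasp_force is the grip in N (None keeps the last).
- r.pause(seconds).
- r.ik(position, orientation): joint angles nearest the present ones, or None.
- r.get_image(name): name is "scene" or "top" or "wrist"; returns a dict with "img" (420x560x3 uint8, red, green, blue), "fx", "fy", "cx", "cy" (pixels), "R" (3x3) and "t" (3): a world point X has camera coordinates R X + t; the wrist camera has in their place "tool_from_camera" (4x4, takes a point from camera to tool coordinates, whose origin is the TCP and whose axes are the flange's). Camera axes: x right, y down, z forward; pixel columns grow to the right and rows downward; lengths in m; the calibration is good to about 2 mm. A picture is of the moment at which its call begins: read the wrist's pose just before it. There is no depth.
A pose or a line that the arm cannot do raises r.MotionError and nothing moves.
- r.finish_job(): hands the job in; it is judged then, once.
Readings, each from a call of its own:
- r.read_clock(): time.
- r.read_joint_positions(): joint angles.
- r.read_dq(): joint speeds.
- r.read_effort(): joint torques, N m.
- r.read_eef_pos(): TCP position.
- r.read_eef_rot(): TCP orientation.
- r.read_wrist_force(): force on the tool from outside, world axes, zero at the start.
- r.read_wrist_torque(): the same for the moment, N m.
- r.read_width(): finger opening in m.
- r.read_finger_force(): force on a finger pad.
Only numpy, scipy, OpenCV 4.12 (cv2) and the standard library are available. Lean on these libraries where they do the work, as an engineer would, in place of code of your own. Each camera call takes 0.05 s, during which the arm holds its last target. There are 200 camera calls.

## Working session

There is one attempt and no reset: what is moved stays moved. The work goes in short steps, each a Python script; the robot and the scene stay as the last script left them, time stands still between calls to the robot, and variables do not carry over. Pictures are saved under pics/ and viewed, at most 10 in all, crops included, and the job is handed in when it is done.

```bash
mkdir -p pics; ls; python3 - <<'E'
from plant import r
import cv2,numpy as np,pickle
d={}
for n in("scene","top","wrist"):
    p=(r.read_eef_pos(),r.read_eef_rot()); q=r.get_image(n); q["pose"]=p; d[n]=q
    cv2.imwrite(f"pics/{n}0.png",q["img"][:,:,::-1])
    print(n,{k:np.round(v,4).tolist() for k,v in q.items() if k not in("img","pose")})
pickle.dump(d,open("d0.pkl","wb"))
print(r.read_clock(),r.read_eef_rot(),r.grasp_offset)
E
```

```text
pics
plant.py
scene {'fx': 401.1799, 'fy': 401.1799, 'cx': 274.7063, 'cy': 202.3625, 'R': [[0.8232, 0.5675, 0.02], [0.4045, -0.5613, -0.722], [-0.3985, 0.6024, -0.6916]], 't': [-0.4091, -0.1206, 1.2672]}
top {'fx': 457.667, 'fy': 457.667, 'cx': 288.6062, 'cy': 208.8771, 'R': [[0.0093, -0.9998, 0.0169], [-0.9936, -0.0111, -0.1123], [0.1124, -0.0158, -0.9935]], 't': [-0.0166, 0.5249, 1.2325]}
wrist {'fx': 333.172, 'fy': 333.172, 'cx': 281.8907, 'cy': 211.5232, 'tool_from_camera': [[0.0, -0.9539, -0.3001, 0.0774], [1.0, 0.0002, -0.0006, -0.0003], [0.0006, -0.3001, 0.9539, -0.1433], [0.0, 0.0, 0.0, 1.0]]}
0.15 [-8.45832386e-04  9.74591373e-01  2.23988678e-01 -1.09741371e-04] -0.0187
```

View pics/top0.png

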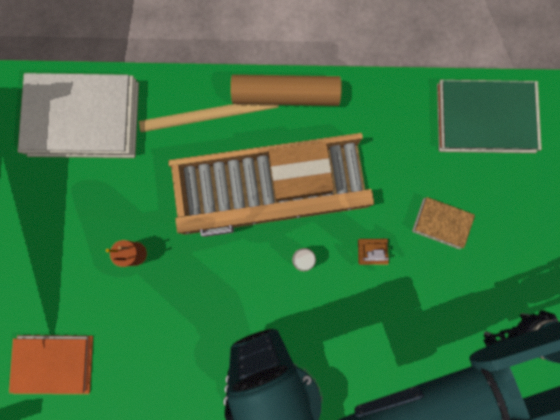

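View pics/scene0.png

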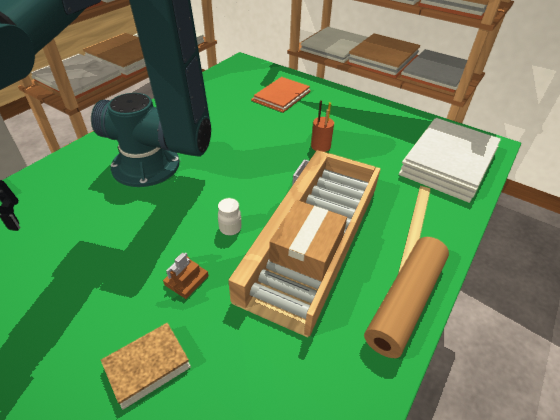

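The top view shows the track from about (178,225) at the bay end to (370,195), the carton near (302,170) and the lip near (215,230). The stand with the holder is near (374,252) and the jar near (304,260). The scene view agrees with this.

```bash
cat > h.py <<'E'
import numpy as np
from scipy.spatial.transform import Rotation as Rn
def Rq(q): return Rn.from_quat([q[1],q[2],q[3],q[0]]).as_matrix()
def ray(q,uv):
    uv=np.atleast_2d(np.asarray(uv,float))
    c=np.c_[(uv[:,0]-q["cx"])/q["fx"],(uv[:,1]-q["cy"])/q["fy"],np.ones(len(uv))]
    if "R" in q: return -q["R"].T@q["t"], c@q["R"]
    T=np.asarray(q["tool_from_camera"]); R=Rq(q["pose"][1]); 
    return np.asarray(q["pose"][0])+R@T[:3,3], c@(R@T[:3,:3]).T
def onz(q,uv,z):
    o,d=ray(q,uv); return o+d*((z-o[2])/d[:,2])[:,None]
def tri(q1,a,q2,b):
    o1,d1=ray(q1,a);o2,d2=ray(q2,b);d1=d1[0];d2=d2[0]
    s=np.linalg.lstsq(np.c_[d1,-d2],o2-o1,rcond=None)[0]
    p1=o1+s[0]*d1;p2=o2+s[1]*d2
    return (p1+p2)/2,np.linalg.norm(p1-p2)
def down(yaw): # tool z down, tool x axis at world angle yaw, so tool y at yaw-90
    q=(Rn.from_euler('z',yaw)*Rn.from_quat([1,0,0,0])).as_quat(); return [q[3],q[0],q[1],q[2]]
def shot(r,n):
    p=(r.read_eef_pos(),r.read_eef_rot()); q=r.get_image(n); q["pose"]=p; return q
E
python3 - <<'E'
import pickle,cv2,numpy as np
from h import *
d=pickle.load(open("d0.pkl","rb")); q=d["top"]
for n,uv,z in[("beam near corners",[(179,230),(372,203),(371,192),(178,218)],.09),("guide",[(171,163),(361,137)],.09),("jar",[(304,256)],.085),("pot",[(123,248)],.095),("stand/holder",[(374,252)],.05),("lip",[(216,230)],.09),("carton top",[(269,148),(328,141),(333,190),(273,200)],.13)]:
    print(n,np.round(onz(q,uv,z),3).tolist())
c=q["img"][128:268,160:400,::-1]
cv2.imwrite("pics/crop_top.png",cv2.resize(c,(792,462),interpolation=cv2.INTER_CUBIC))
E
```

```text
beam near corners [[0.46, 0.274, 0.09], [0.536, -0.23, 0.09], [0.566, -0.228, 0.09], [0.491, 0.278, 0.09]]
guide [[0.637, 0.302, 0.09], [0.714, -0.203, 0.09]]
jar [[0.396, -0.052, 0.085]]
pot [[0.412, 0.415, 0.095]]
stand/holder [[0.408, -0.242, 0.05]]
lip [[0.461, 0.178, 0.09]]
carton top [[0.671, 0.042, 0.13], [0.691, -0.11, 0.13], [0.564, -0.123, 0.13], [0.536, 0.03, 0.13]]
```

View pics/crop_top.png

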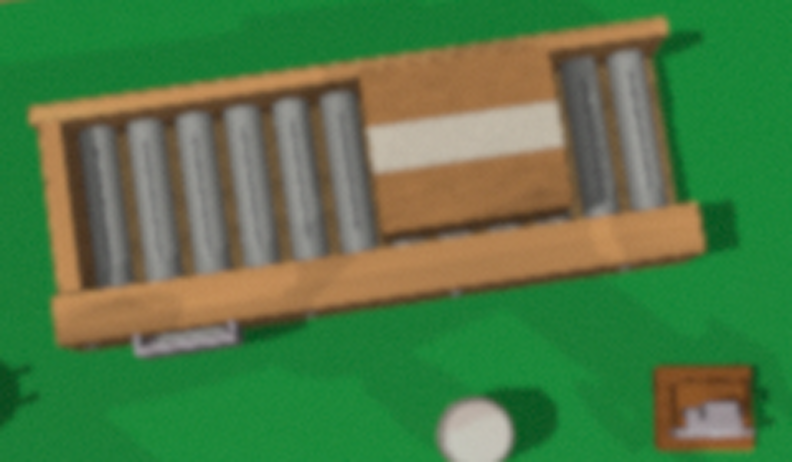

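The crop shows the track turned about 0.15 rad and the lip strip at the bay end. The holder is in the stand with its card plate facing the robot. I'll take two wrist views of the stand next, then go to the start of the push.

```bash
python3 - <<'E'
from plant import r
from h import *
import pickle,cv2
d={}
for i,(x,y,z) in enumerate([(.40,-.31,.24),(.40,-.22,.24)]):
    (r.move_ptp if i==0 else r.move_linear)([x,y,z],down(np.pi/2))
    r.pause(.3)
    d[i]=shot(r,"wrist")
pickle.dump(d,open("d1.pkl","wb"))
cv2.imwrite("pics/w1.png",cv2.resize(np.hstack([d[0]["img"],d[1]["img"]])[:,:,::-1],(800,300)))
for i in d: cv2.imwrite(f"pics/w1_{i}.png",d[i]["img"][:,:,::-1])
print(r.read_clock(),r.read_eef_pos(),r.read_joint_positions())
E
```

```text
2.5667 [ 0.39996327 -0.22050281  0.23984146] [-6.28053326e-01 -1.23780797e-01  1.56155777e+00 -5.65392022e-05
  1.70413639e+00 -6.27215658e-01]
```

View pics/w1.png

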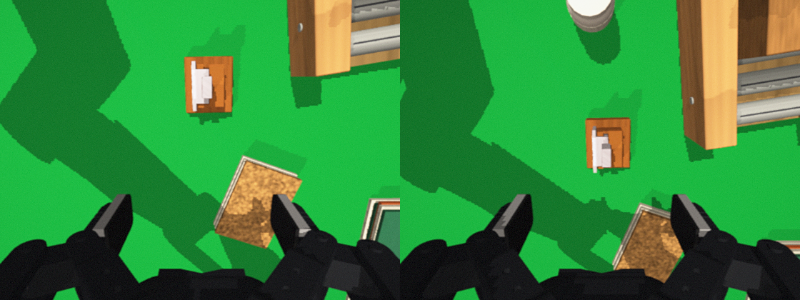

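Both views show the stand (left view near (209,85), right near (608,143)), with the light holder on it and the cork block below. I'll enlarge the holder.

```bash
python3 - <<'E'
import pickle,cv2,numpy as np
d=pickle.load(open("d1.pkl","rb"))
a=d[0]["img"][70:170,245:335,::-1]; b=d[1]["img"][155:255,245:335,::-1]
cv2.imwrite("pics/w1c.png",cv2.resize(np.hstack([a,b]),None,fx=4.4,fy=4.4,interpolation=cv2.INTER_CUBIC))
E
```

```text
(no output)
```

View pics/w1c.png

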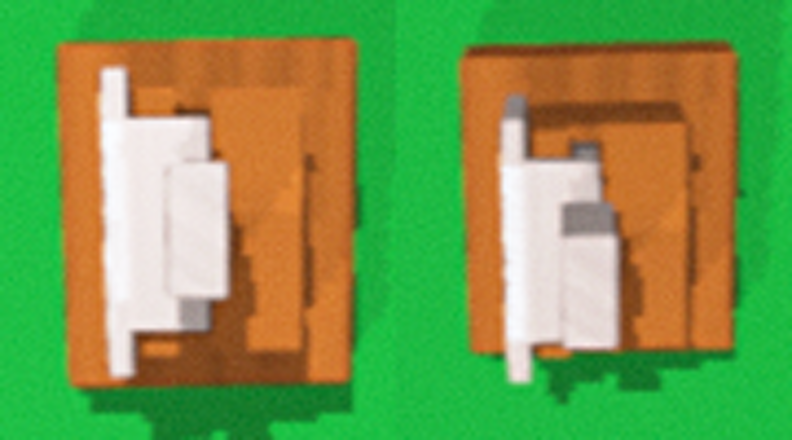

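Enlarged, the tab's top face is clear in both views. In the left panel its corners are about (169,162), (225,162), (230,298) and (169,297). In the right panel they are (563,236), (613,236), (618,348) and (563,347).

```bash
python3 - <<'E'
import pickle
from h import *
d=pickle.load(open("d1.pkl","rb"))
A=np.array([(169,162),(225,162),(230,298),(169,297)])/4.4+[245,70]
B=(np.array([(563,236),(613,236),(618,348),(563,347)])-[396,0])/4.4+[245,155]
P=[]
for a,b in zip(A,B):
    p,e=tri(d[0],a,d[1],b);P.append(p);print(p.round(4),round(e,4))
print("mean",np.mean(P,0).round(4))
z=np.mean(P,0)[2]
for q,U in((d[0],A),(d[1],B)):
    for zz in (z,.086):
        X=onz(q,U,zz); print("plane",zz.round(3) if zz is z else zz,X.mean(0).round(4))
# face plate outer edge, z=.058
for q,U in((d[0],np.array([(100,68),(110,378)])/4.4+[245,70]),(d[1],(np.array([(503,120),(508,383)])-[396,0])/4.4+[245,155])):
    X=onz(q,U,.058);v=X[0]-X[1];print("plate",X.round(4).tolist(),"yaw",-v[0]/v[1],np.hypot(*v[:2]))
E
```

```text
[ 0.4012 -0.2335  0.0869] 0.0
[ 0.4119 -0.2335  0.0869] 0.0003
[ 0.4133 -0.2593  0.0857] 0.0002
[ 0.4012 -0.2591  0.0856] 0.0
mean [ 0.4069 -0.2464  0.0863]
plane 0.086 [ 0.407  -0.2463  0.0863]
plane 0.086 [ 0.407  -0.2463  0.086 ]
plane 0.086 [ 0.4068 -0.2463  0.0863]
plane 0.086 [ 0.4068 -0.2464  0.086 ]
plate [[0.387, -0.2148, 0.058], [0.3883, -0.279, 0.058]] yaw 0.019724198926543254 0.06417783028067975
plate [[0.3877, -0.2148, 0.058], [0.3881, -0.2791, 0.058]] yaw 0.006335317610437996 0.06421469771874033
```

```bash
cat >> h.py <<'E'
TC=np.array([.6068,.0384]); TY=.15
def tw(x,y,z,c=TC,yaw=TY): return [c[0]+x*np.cos(yaw)-y*np.sin(yaw), c[1]+x*np.sin(yaw)+y*np.cos(yaw), z]
def tl(p,c=TC,yaw=TY):
    d=np.asarray(p)[:2]-c; return np.array([d[0]*np.cos(yaw)+d[1]*np.sin(yaw),-d[0]*np.sin(yaw)+d[1]*np.cos(yaw)])
E
python3 - <<'E'
from plant import r
from h import *
import cv2,pickle
o=down(np.pi/2+TY)
r.grasp(30)
r.move_ptp(tw(0,-.215,.20),o)
r.move_linear(tw(0,-.215,.09),speed=.2)
print(r.read_clock(),r.read_eef_pos())
for i in range(8):
    hit=r.move_linear(tw(0,.02,.09),speed=.09,contact_N=12)
    print(hit,tl(r.read_eef_pos()).round(4),r.read_wrist_force().round(1))
    if not hit: break
for i in range(3):
    hit=r.move_linear(tw(0,.11,.09),speed=.04,contact_N=10)
    p=tl(r.read_eef_pos()); print(hit,p.round(4),r.read_wrist_force().round(1))
    if p[1]>.055: break
r.move_linear(tw(0,p[1]-.03,.09),speed=.1)
r.move_linear(tw(0,p[1]-.03,.25),speed=.25)
r.pause(.2)
print(r.read_clock())
d={n:shot(r,n) for n in("top","scene","wrist")}; pickle.dump(d,open("d2.pkl","wb"))
for n in d: cv2.imwrite(f"pics/{n}2.png",d[n]["img"][:,:,::-1])
E
```

```text
5.0083 [ 0.63938922 -0.17500439  0.09210727]
False [0.0001 0.0199] [ 0.2 -1.3 -0. ]
True [-0.0003  0.0745] [-0.7 -1.5  0.3]
10.5667
```

View pics/wrist2.png

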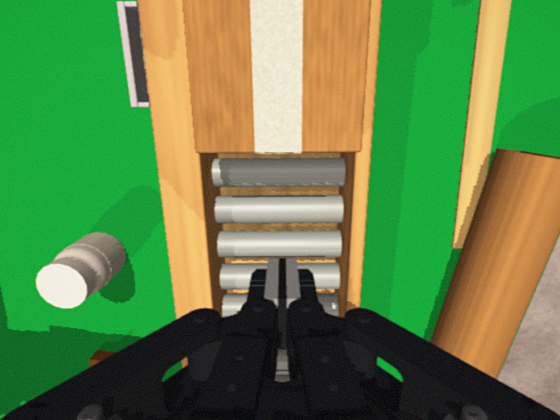

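The wrist view shows the carton's rear edge at row 152 and the lip strip at upper left (132,55). Next come two closer wrist views of the lip and the end stop.

```bash
python3 - <<'E'
from plant import r
from h import *
import pickle,cv2
d={}
for i,y in enumerate((.07,.15)):
    r.move_ptp(tw(-.07,y,.22),down(np.pi/2+TY)); r.pause(.3); d[i]=shot(r,"wrist")
pickle.dump(d,open("d3.pkl","wb"))
cv2.imwrite("pics/w3.png",cv2.resize(np.hstack([d[0]["img"][:290,60:420],d[1]["img"][:290,60:420]])[:,:,::-1],(800,322)))
print(r.read_clock(),r.read_eef_pos())
E
```

```text
12.25 [0.51541697 0.17544628 0.22003028]
```

View pics/w3.png

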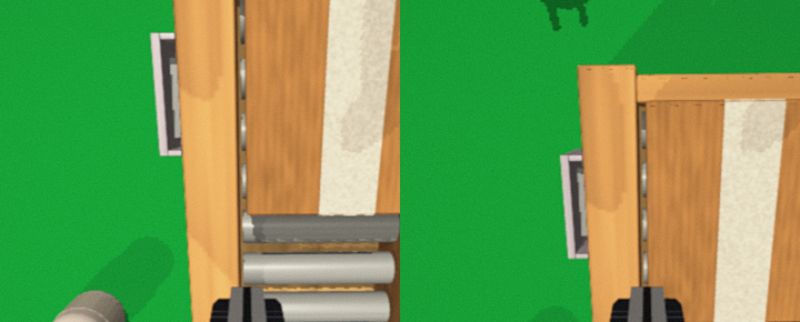

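The carton's front edge meets the end stop at row 100 in the right panel. The lip lies at columns 152–182 (left) and 562–588 (right). I'll enlarge it to get its corners.

```bash
python3 - <<'E'
import pickle,cv2,numpy as np
d=pickle.load(open("d3.pkl","rb"))
a=d[0]["img"][22:152,180:270,::-1]; b=d[1]["img"][125:255,190:280,::-1]
cv2.imwrite("pics/w3c.png",cv2.resize(np.hstack([a,b]),None,fx=4.4,fy=4.4,interpolation=cv2.INTER_CUBIC))
E
```

```text
(no output)
```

View pics/w3c.png

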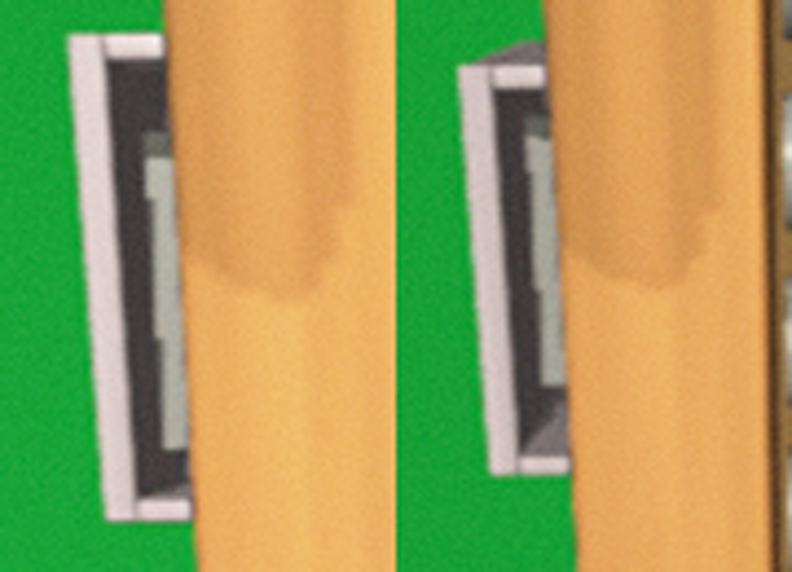

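Left panel corners of the lip frame are (68,35), (107,520), (191,520) and (163,35). In the right panel they are (459,66), (491,474), (570,472) and (545,66). The slot is open, with the pad visible inside.

```bash
python3 - <<'E'
import pickle
from h import *
d=pickle.load(open("d3.pkl","rb"))
A=np.array([(68,35),(107,520),(191,520),(163,35)])/4.4+[180,22]
B=(np.array([(459,66),(491,474),(570,472),(545,66)])-[396,0])/4.4+[190,125]
P=[]
for a,b in zip(A,B):
    p,e=tri(d[0],a,d[1],b);P.append(p);print(p.round(4),round(e,4))
print("z",np.mean(P,0)[2])
z=np.mean(P,0)[2]
for zz in(z,.09):
  for q,U in((d[0],A),(d[1],B)):
    X=onz(q,U,zz); v=X[0]-X[1]; w=X[3]-X[2]; print(X.mean(0).round(4),"yaw",np.arctan2(-v[0],v[1]).round(3),np.arctan2(-w[0],w[1]).round(3),np.hypot(*v[:2]).round(4),"width",np.linalg.norm(X[0]-X[3]).round(4),np.linalg.norm(X[1]-X[2]).round(4))
# long edges for yaw and carton/stop, full px = crop/ (800/720)+60
s=.9
q=d[1]; f=lambda x,y:((x-400)*s+60,y*s)
for n,pts,zz in(("beam near edge",[f(578,66),f(594,322)],.09),("beam inner",[f(635,66),f(639,285)],.09)):
    X=onz(q,pts,zz);v=X[0]-X[1];print(n,X.round(4).tolist(),np.arctan2(-v[0],v[1]).round(3))
print("beam/carton end",onz(q,[f(578,66)],.09).round(4),onz(q,[f(648,100)],.13).round(4))
q=d[0]; g=lambda x,y:(x*s+60,y*s)
print("carton rear", onz(q,[g(247,213),g(385,214)],.13).round(4))
E
```

```text
[0.4463 0.2173 0.0897] 0.0002
[0.4593 0.1388 0.0909] 0.0001
[0.4744 0.141  0.0895] 0.0003
[0.462  0.2196 0.0898] 0.0
z 0.089980800845153
[0.4604 0.1791 0.09  ] yaw 0.162 0.156 0.0796 width 0.0159 0.0154
[0.4605 0.1791 0.09  ] yaw 0.158 0.159 0.0799 width 0.0157 0.0158
[0.4604 0.1791 0.09  ] yaw 0.162 0.156 0.0796 width 0.0159 0.0154
[0.4606 0.1792 0.09  ] yaw 0.158 0.159 0.0799 width 0.0157 0.0158
beam near edge [[0.4536, 0.2786, 0.09], [0.485, 0.085, 0.09]] 0.161
beam inner [[0.4917, 0.2843, 0.09], [0.5174, 0.1241, 0.09]] 0.159
beam/carton end [[0.4536 0.2786 0.09  ]] [[0.5038 0.2624 0.13  ]]
carton rear [[0.5261 0.1156 0.13  ]
 [0.615  0.1283 0.13  ]]
```

The lip middle comes out at (0.4635, 0.1796, 0.090) with yaw 0.159, and the carton is within about 1 mm of the stop. Next I'll grasp the holder and carry it to above the slot.

```bash
python3 - <<'E'
from plant import r
from h import *
import cv2,pickle
H=[.4069,-.2464]; o=down(np.pi/2+.013)
r.move_linear([*r.read_eef_pos()[:2],.25],speed=.2)
r.gripper_open()
r.move_ptp([*H,.17],o)
r.move_linear([*H,.0615],speed=.12); r.pause(.2)
print(r.read_clock(),r.read_eef_pos(),r.read_wrist_force())
r.grasp(90)
p0=r.read_eef_pos(); print("w",r.read_width(),r.read_finger_force(),p0,r.read_wrist_force())
r.move_linear([*H,.115],speed=.08)
r.move_linear([*H,.21],speed=.2)
print("w",r.read_width(),r.read_finger_force(),r.read_wrist_force())
L=[.4635,.1796]
r.move_ptp([*L,.19],down(np.pi/2+.159)); 
r.move_linear([*L,.140],speed=.1); r.pause(.3)
print(r.read_clock(),r.read_eef_pos(),r.read_width(),r.read_wrist_force())
d={n:shot(r,n) for n in("scene","wrist","top")}; pickle.dump(d,open("d4.pkl","wb"))
w=d["wrist"]["img"][130:420,130:430]; s=d["scene"]["img"][90:280,220:420]
cv2.imwrite("pics/w4.png",np.hstack([cv2.resize(w,(414,400)),cv2.resize(s,(386,400),interpolation=cv2.INTER_CUBIC)])[:,:,::-1])
E
```

```text
16.2083 [ 0.40741379 -0.24681962  0.06243128] [-0.60465732  0.37075603  0.71716166]
w 0.010014948484275045 88.9966356754303 [ 0.40706152 -0.24650826  0.06171195] [ 0.24940395 -0.19022138  1.53700149]
w 0.010132698950652946 88.85197162628174 [-1.16157514  0.04275033 -1.20885764]
20.8583 [0.46388672 0.17970781 0.14073273] 0.010166963536172876 [ 0.53753791 -0.4029064  -0.34275709]
```

View pics/w4.png

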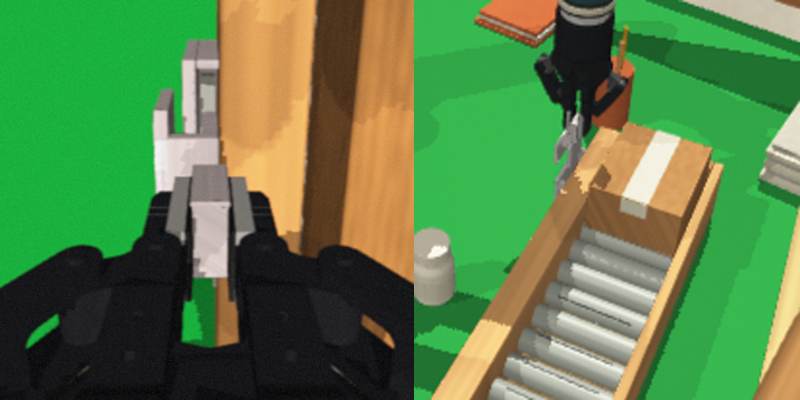

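The holder is upright in the grip with its card plate on the robot side. The tab, near (210,215) in the left panel, lines up with the slot near (207,85), so I'll insert in guarded steps.

```bash
python3 - <<'E'
from plant import r
from h import *
L=[.4635,.1796]
hit=r.move_linear([*L,.113],speed=.03,contact_N=6)
print("insert",hit,r.read_eef_pos().round(4),r.read_wrist_force().round(1),r.read_width(),r.read_clock())
E
```

```text
insert False [0.4637 0.1796 0.1133] [ 0.   0.3 -0.7] 0.010017553278526863 22.0583
```

```bash
python3 - <<'E'
from plant import r
from h import *
import cv2,pickle
L=[.4635,.1796]
for z in np.arange(.110,.090,-.001):
    hit=r.move_linear([*L,z],speed=.02,contact_N=15)
    f=r.read_wrist_force(); print(round(z,4),hit,r.read_eef_pos().round(4),f.round(1))
    if f[2]>22: break
r.pause(.5)
print(r.read_eef_pos().round(4),r.read_wrist_force().round(1),r.read_width(),r.read_finger_force(),r.read_clock())
d={n:shot(r,n) for n in("scene","wrist","top")}; pickle.dump(d,open("d5.pkl","wb"))
w=d["wrist"]["img"][130:420,130:430]; s=d["scene"]["img"][120:240,250:380]
cv2.imwrite("pics/w5.png",np.hstack([cv2.resize(w,(400,390)),cv2.resize(s,(400,390),interpolation=cv2.INTER_CUBIC)])[:,:,::-1])
E
```

```text
0.11 False [0.4634 0.1796 0.1099] [-0.3  0.2 -0.2]
0.109 False [0.4636 0.1796 0.1095] [-0.7 -0.4  2.2]
0.108 False [0.4636 0.1796 0.1083] [-0.1  0.1  2.6]
0.107 False [0.4636 0.1796 0.1071] [-0.9  0.3  3.3]
0.106 False [0.4636 0.1796 0.1061] [0.2 0.3 3.8]
0.105 False [0.4636 0.1796 0.1051] [ 0.1 -0.7  5.4]
0.104 False [0.4636 0.1796 0.1041] [-0.5 -0.5  4.8]
0.103 False [0.4636 0.1796 0.1032] [-1.1 -1.3  5.6]
0.102 False [0.4636 0.1796 0.1023] [-0.9 -0.2  5.5]
0.101 False [0.4637 0.1796 0.1014] [-1.2 -1.2  5.2]
0.1 False [0.4637 0.1797 0.1005] [-1.5 -1.   6.6]
0.099 False [0.4637 0.1797 0.0997] [-0.7  0.   6.7]
0.098 False [0.4637 0.1797 0.0997] [-2.7 -0.8 11.6]
0.097 False [0.4637 0.1797 0.0996] [-4.9 -1.2 15.2]
0.096 False [0.4638 0.1797 0.0996] [-6.6 -2.2 20.1]
0.095 False [0.4638 0.1797 0.0996] [-9.4 -2.6 23.4]
[0.4638 0.1797 0.0996] [-8.6 -2.8 23.9] 0.010192788531388691 92.47207403182983 26.6083
```

View pics/w5.png

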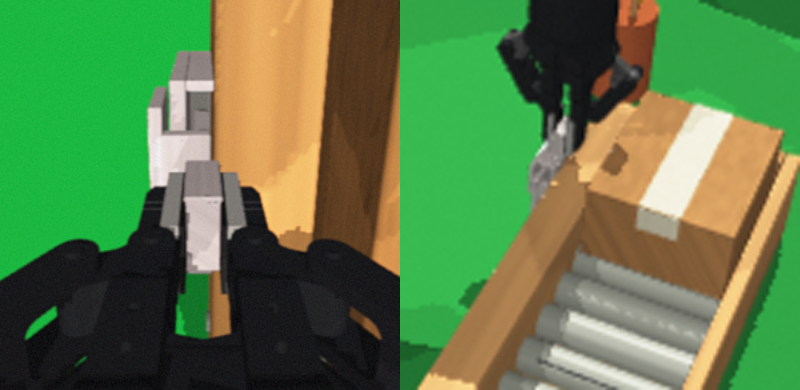

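The bridge is down on the lip: it met a hard stop at TCP z 0.0996, as predicted, and I'm holding 24 N. The carton is still against the stop in the scene view, so I'm handing in.

```bash
python3 -c "
from plant import r
print(r.finish_job(), r.read_clock())"
```

```text
the job is handed in; nothing more can be done
the job is handed in; nothing more can be done
```

The job is handed in at about 27 s of the 61 s: carton within about 1 mm of the end stop, holder pressed home behind the lip with about 24 N and still gripped, no bystander deliberately touched; no verdict was returned.

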